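# Fill the shaker's tube rack and hold its locking bolt for tightening

## Robot

A 6-joint arm with a two-finger parallel gripper is mounted at the origin on the work surface. World frame = base frame: x ahead of the robot, y to its left, z up, the work surface at z = 0. Lengths are in mm, angles in rad, forces in N, time in s.
With the tool pointing down it reaches from about 200 to 875 mm from the base axis. Payload 3.4 kg.
Tool frame: the origin (TCP) lies at the very end of the fingers, on their centre line; the grasp point (between the pads) lies behind it (grip_depth is the z of the grasp point in the tool frame, in mm); z points along the fingers, x is the direction in which the jaws open and shut, and the axes are right-handed (so a half turn about z gives the same grasp; the last joint's range is limited). The gripper opens to 94 mm and grips with 3 to 60 N. Pads are 16 mm wide; open, the fingers measure 119 mm over their backs; the gripper's body (75 mm by 177 mm) begins 78 mm behind the grasp point.
Start: joints at [-1.368, 0.276, 1.505, -0, 1.361, -0.121], TCP at [182.949, -545.156, 205.493] pointing down, gripper open.
Joint ranges: [-2.89, 2.89], [-0.75, 2.08], [0.22, 2.7], [-1.18, 4.32], [0.11, 2.71], [-2.7, 2.7]. Speed limits (rad/s): [2.57, 2.57, 3.14, 3.14, 3.14, 3.14].

## Interface

Orientations are given as [roll, pitch, yaw] about the fixed x, y, z axes, in that order (R = Rz(yaw) Ry(pitch) Rx(roll)).
In Python, from workcell import read_state, capture, camera_params, finish_job, grip_depth gives the robot as it stands.
- The arm moves only by the shell command python3 -m jog 'ROWS' [OPENING] [FORCE]. ROWS is JSON, a list of rows, each a list of 6 numbers: the shift along the tool's x, y, z in mm, then the turn, a rotation vector about the tool's x, y, z in rad. A call has 1 to 5 rows; each row is the pose to reach, as a shift and turn from the pose commanded when the call began, along the tool's axes at that moment; what a row does not reach only later rows make up. A row lasts 1/10 s, in which the tool goes at most 50 mm and 8.59 degrees, less where a joint would pass 70% of its speed; a pose out of reach is approached as far as the arm can. A call with a gripper value outside its range is refused whole. OPENING is the finger opening in mm, from 0 to 94, set as the call begins (- or left out, the last holds). The fingers move at their own pace and stop on an object; FORCE is the grip in N (left out, the last holds). Time passes only in rows, so rows that repeat a pose let the fingers close. It gives the time, the measured TCP pose, the force and the opening at its end, in the units of the state.
- read_state(): the state, without advancing time (a new reading comes with each control period).
- capture(name): name is "scene" or "top"; returns the picture (384x512x3 uint8, red, green, blue); there is no depth.
- camera_params(name): a dict with "camera_matrix" (3x3 intrinsics, pixels), "position" and "rotation" of the camera in the world. Camera axes: x right, y up, looking along -z (the intrinsics and any distortion apply to the point x, -y, -z); pixel columns grow to the right and rows downward; lengths in mm; the calibration is good to about 2 mm. A picture is of the moment at which its call begins. camera_params takes no time and is no camera call.
- finish_job(): hands the job in, once; it reports no verdict.
The state is a dict: "clock": time; "q": joint angles; "qvel": joint speeds; "tau": joint torques, N m; "tool_pos": TCP position; "ee_rot": TCP orientation; "contact_force": force on the tool from outside, world axes, zero at the start; "moment": the same for the moment, N m; "width": finger opening in mm.
Only numpy, scipy, OpenCV 4.12 (cv2) and the standard library are available. Lean on these libraries where they do the work, as an engineer would, in place of code of your own. Each camera call takes 0.05 s, during which the arm holds its last target.

## Task

Get the tube rack on the shaker ready to be locked for its run: put spare tubes from the white bench rack into its empty places only, upright and fully down, leaving the tubes already there, the leftover spare and the things on the bench alone. Then reach down into the narrow gap behind the steel bracket at the end of the rack, grip the hidden hex head of the locking bolt firmly across two flats with the fingers either side of it, and keep it from turning: finish while still holding it so, because a colleague will now tighten the nut on the outside.

Things in the scene. Friction and masses are not known exactly. Their poses are not given: they have to be found in the camera images.
- shaker: Orbital shaker, fixed, white housing; its aluminium platform (270 x 310 mm) is 85 mm above the bench. Origin: centre of the housing's underside, on the bench; z up, y along the row of the steel tube rack on the platform, towards the bracket; x across the row. Its yaw gives the direction of row and bolt.
- rack_end (a point): Middle of the +y end of the rack's hole plate, on its upper face, 58 mm above the platform; shaker's axes. The hole plate is 56 mm wide, 4 mm thick, with a row of five 32 mm holes 42 mm apart, the first 32 mm from this end. On this side of it lies the 46 mm gap to the flange.
- bracket_top (a point): Middle of the bracket's upper edge, 76 mm above the platform; shaker's axes. Dark steel angle bracket, 70 mm wide along x, 4 mm thick, backing the rack's turned-up end flange (56 mm wide, 72 mm high, 3 mm thick). The flange's inner face is 5 mm from this point, on the rack's side (-y). Nut and thread end are outside (+y).
- bolt_head (a point): Centre of the locking bolt's steel hex head: 19 mm across flats, 22 across corners, 8 thick along the bolt. Hidden behind bracket and flange, in the gap. The bolt lies level along shaker y, 137 mm above the bench. The frame turns with the bolt.
- bolt_axis (a point): The same point as bolt_head, with the shaker's axes. It is 9.5 mm from the flange's inner face (two washers, up to 24 mm across, lie between), the head's free face 13.5 mm. The gap is 46 mm wide along y, open above and to both sides (x), 49 mm deep below the axis; the bracket ends 24 mm above the axis, the hole plate 6 mm; the nearest tube is 61 mm or more from the flange.
- bolt_corner (a point): Point at a corner of the bolt head, 11 mm from the bolt axis; straight up when joint bolt is 0.
- bolt (a joint): Angle of the bolt about shaker y (right-hand, rad), -0.26 to 0.26 at the start. At 0 two opposite flats are upright and face shaker +x and -x; at angle a their normal is shaker x turned by a about shaker y. It turns against light friction (0.03 N m), so jaws closing a little askew turn the flats to themselves.
- place0 (a point): Floor of one of the five places of the shaker's rack: centre of the upper face of its black rubber pad, 7 mm above the platform and 51 mm below the hole plate's upper face. The places are numbered in no fixed order along the row; a place is empty if no tube stands on it (two of the five are).
- place1 (a point): Floor of one of the five places of the shaker's rack: centre of the upper face of its black rubber pad, 7 mm above the platform and 51 mm below the hole plate's upper face. The places are numbered in no fixed order along the row; a place is empty if no tube stands on it (two of the five are).
- place2 (a point): Floor of one of the five places of the shaker's rack: centre of the upper face of its black rubber pad, 7 mm above the platform and 51 mm below the hole plate's upper face. The places are numbered in no fixed order along the row; a place is empty if no tube stands on it (two of the five are).
- place3 (a point): Floor of one of the five places of the shaker's rack: centre of the upper face of its black rubber pad, 7 mm above the platform and 51 mm below the hole plate's upper face. The places are numbered in no fixed order along the row; a place is empty if no tube stands on it (two of the five are).
- place4 (a point): Floor of one of the five places of the shaker's rack: centre of the upper face of its black rubber pad, 7 mm above the platform and 51 mm below the hole plate's upper face. The places are numbered in no fixed order along the row; a place is empty if no tube stands on it (two of the five are).
- tube0_mid (a point): Screw-capped sample tube standing in the shaker's rack from the start. 92 mm tall, flat-bottomed: white body of 27 mm diameter, 77 mm high, grey screw cap of 30 mm diameter on the upper 16 mm; 25 to 55 g. This point is on its axis at half height (46 mm above its foot, 38 mm below the middle of its cap); z points to the cap.
- tube1_mid (a point): Screw-capped sample tube standing in the shaker's rack from the start. 92 mm tall, flat-bottomed: white body of 27 mm diameter, 77 mm high, grey screw cap of 30 mm diameter on the upper 16 mm; 25 to 55 g. This point is on its axis at half height (46 mm above its foot, 38 mm below the middle of its cap); z points to the cap.
- tube2_mid (a point): Screw-capped sample tube standing in the shaker's rack from the start. 92 mm tall, flat-bottomed: white body of 27 mm diameter, 77 mm high, grey screw cap of 30 mm diameter on the upper 16 mm; 25 to 55 g. This point is on its axis at half height (46 mm above its foot, 38 mm below the middle of its cap); z points to the cap.
- spare0_mid (a point): Spare sample tube, of the same kind, standing in the bench rack at the start (foot 4 mm above the bench). 92 mm tall, flat-bottomed: white body of 27 mm diameter, 77 mm high, grey screw cap of 30 mm diameter on the upper 16 mm; 25 to 55 g. This point is on its axis at half height (46 mm above its foot, 38 mm below the middle of its cap); z points to the cap.
- spare1_mid (a point): Spare sample tube, of the same kind, standing in the bench rack at the start (foot 4 mm above the bench). 92 mm tall, flat-bottomed: white body of 27 mm diameter, 77 mm high, grey screw cap of 30 mm diameter on the upper 16 mm; 25 to 55 g. This point is on its axis at half height (46 mm above its foot, 38 mm below the middle of its cap); z points to the cap.
- spare2_mid (a point): Spare sample tube, of the same kind, standing in the bench rack at the start (foot 4 mm above the bench). 92 mm tall, flat-bottomed: white body of 27 mm diameter, 77 mm high, grey screw cap of 30 mm diameter on the upper 16 mm; 25 to 55 g. This point is on its axis at half height (46 mm above its foot, 38 mm below the middle of its cap); z points to the cap.
- spare_rack: White plastic bench rack for the spares, fixed, 180 x 60 mm, hole plate 58 mm high; three 32 mm holes in a row along its x axis, at -56, 0 and 56 mm. Origin: centre of its underside.
- spanner: Steel spanner lying on the bench, 190 mm long, kept for the nut; bystander, not used by the robot. Origin near its middle, on its underside.
- reagent: White plastic reagent bottle, 68 mm diameter, 150 mm tall; bystander. Origin: centre of its underside.
- tip_box: Box of pipette tips, 125 x 85 mm, 84 mm high; bystander. Origin: centre of its underside.
Mind the look-alikes: they are no part of the job. What is shaped like the part that bears tube0_mid but purple is not meant.

How it is judged:
By the outcome, as a careful person would: the job done as asked, in the order asked, and still so for the second after the job is handed in, while the arm keeps its last pose, push and grip.
It also fails if it takes over 56 s, if anything falls off the work surface, if the arm or the gripper's body presses on something with over 40 N, if the wrist force passes 120 N, or if a joint passes its speed limit or range.

## Working session

There is one attempt and no reset: what is moved stays moved. The work goes in short steps, Python scripts to look and compute and a shell command to move; the robot and the scene stay as the last step left them, time stands still between calls to the robot, and variables do not carry over. Pictures are saved under pics/ and viewed, and the job is handed in when it is done.

```bash
ls; mkdir -p pics; python3 - <<'E'
from workcell import *
import cv2,numpy as np
for n in("scene","top"):
    im=capture(n); cv2.imwrite(f"pics/{n}0.png",im[:,:,::-1]); p=camera_params(n); print(n,{k:np.round(v,3).tolist() if not isinstance(v,str) else v for k,v in p.items()})
print(read_state()); print(grip_depth)
E
```

```text
pics
scene {'camera_matrix': [[378.313, 0.0, 247.429], [0.0, 378.313, 193.361], [0.0, 0.0, 1.0]], 'position': [1257.932, 32.386, 769.703], 'rotation': [0.844, 0.012, 1.682]}
top {'camera_matrix': [[457.925, 0.0, 252.279], [0.0, 457.925, 191.325], [0.0, 0.0, 1.0]], 'position': [412.31, -49.47, 1388.203], 'rotation': [0.109, 0.001, -1.566]}
{'clock': 0.1, 'q': array([-1.36800372e+00,  2.76510242e-01,  1.50599583e+00,  4.55785599e-06,
        1.36069353e+00, -1.21004594e-01]), 'qvel': array([-1.21112293e-03, -7.70528091e-04, -1.92004078e-03, -9.79607280e-04,
       -8.02409597e-05,  1.19104273e-03]), 'tau': array([ 9.16936224e-04, -4.05456448e+01, -2.37780511e+01,  7.01324316e-02,
        2.98320246e-02, -5.59740329e-05]), 'tool_pos': array([ 182.83851085, -544.62285448,  204.70777213]), 'ee_rot': array([-3.14139426e+00,  1.59466564e-03, -1.24699992e+00]), 'contact_force': array([-0.47517736,  0.26265604, -0.04227737]), 'moment': array([-0.02275843,  0.03198578, -0.06687813]), 'width': 93.82178686573491}
-18.8
```

View pics/scene0.png

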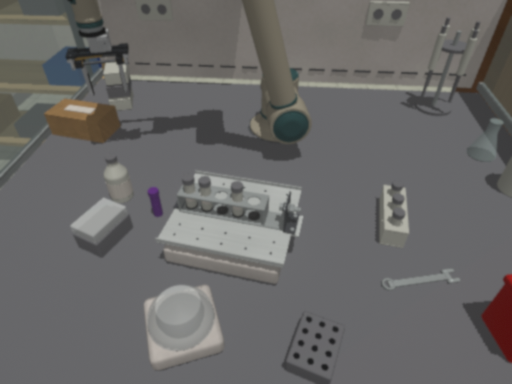

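View pics/top0.png

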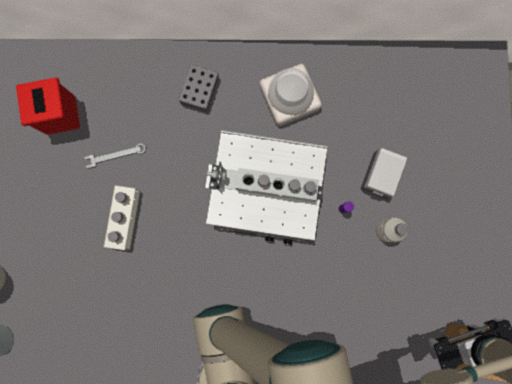

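```bash
python3 - <<'E'
import cv2,numpy as np
t=cv2.imread("pics/top0.png"); s=cv2.imread("pics/scene0.png")
a=cv2.resize(t[125:250,195:335],None,fx=5.6,fy=4.8*1.166,interpolation=3)[:600]; cv2.imwrite("pics/c1.png",cv2.resize(t[150:210,200:330],None,fx=6,fy=6,interpolation=3))
cv2.imwrite("pics/c2.png",cv2.resize(t[180:255,95:145],None,fx=7,fy=7,interpolation=3))
cv2.imwrite("pics/c3.png",cv2.resize(s[165:265,150:310],None,fx=5,fy=5,interpolation=3))
cv2.imwrite("pics/c4.png",cv2.resize(s[175:250,370:420],None,fx=7,fy=7,interpolation=3))
E
```

```text
(no output)
```

View pics/c1.png

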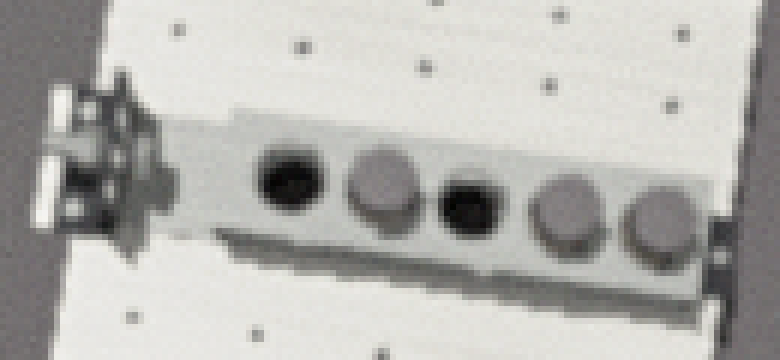

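View pics/c2.png

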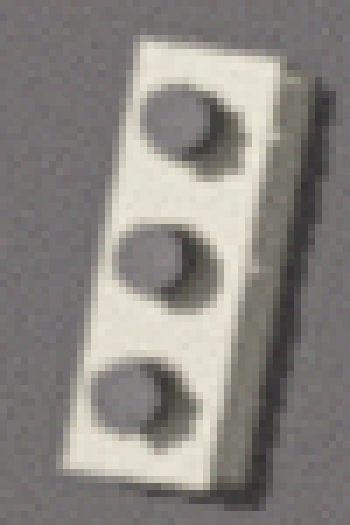

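View pics/c3.png

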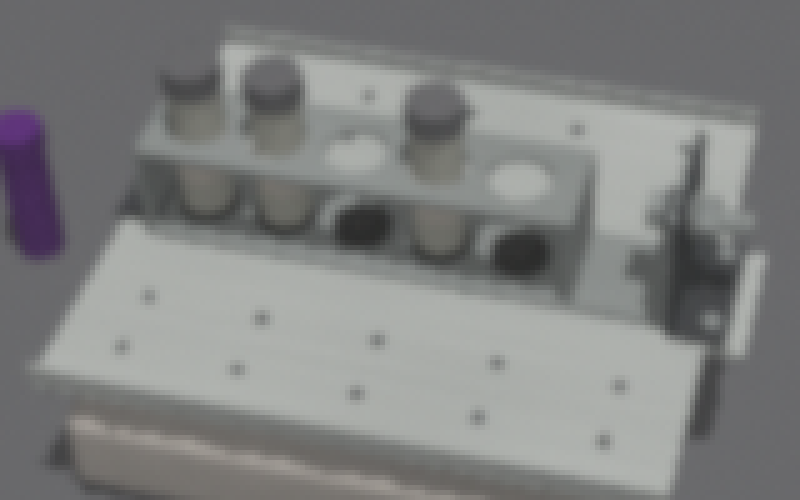

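View pics/c4.png

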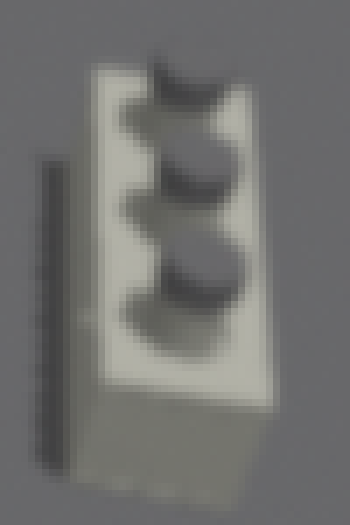

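```bash
cat > h.py <<'E'
from workcell import *
import numpy as np
from scipy.spatial.transform import Rotation as R
def ray(n,uv):
    p=camera_params(n);K=np.array(p["camera_matrix"]);
    r=p["rotation"]; M=np.array(r) if np.ndim(r)==2 else R.from_euler("xyz",r).as_matrix()
    x,y,_=np.linalg.inv(K)@[uv[0],uv[1],1]
    d=M@np.array([x,-y,-1]); return np.array(p["position"],float),d/np.linalg.norm(d)
def onz(n,uv,z):
    o,d=ray(n,uv); return o+d*(z-o[2])/d[2]
def tri(a,b):
    o1,d1=ray("top",a);o2,d2=ray("scene",b)
    s=np.linalg.lstsq(np.c_[d1,-d2],o2-o1,rcond=None)[0]
    p,q=o1+s[0]*d1,o2+s[1]*d2
    return (p+q)/2,np.linalg.norm(p-q)
def proj(n,P):
    p=camera_params(n);M=R.from_euler("xyz",p["rotation"]).as_matrix()
    c=M.T@(np.asarray(P,float)-p["position"]);K=p["camera_matrix"]
    u=K@np.array([c[0],-c[1],-c[2]]);return u[:2]/u[2]
E
python3 - <<'E'
from h import *
np.set_printoptions(precision=1,suppress=True)
p=camera_params("top");print(p.keys())
f1=lambda X,Y:((X+.5)/6-.5+200,(Y+.5)/6-.5+150)
f2=lambda X,Y:((X+.5)/7-.5+95,(Y+.5)/7-.5+180)
f3=lambda X,Y:((X+.5)/5-.5+150,(Y+.5)/5-.5+165)
f4=lambda X,Y:((X+.5)/7-.5+370,(Y+.5)/7-.5+175)
for nm,a,b,z in [("h1",f1(290,178),f3(520,182),143),("h3",f1(471,208),f3(357,152),143),
 ("pad1",f1(291,183),f3(521,252),92),("pad3",f1(469,209),f3(362,223),92),
 ("t2",f1(384,178),f3(435,98),184),("t4",f1(568,208),f3(273,72),184),("t5",f1(660,218),f3(190,68),184),
 ("sA",f2(180,121),f4(208,258),96),("sB",f2(152,257),f4(203,155),96),
 ("plateend+x",f1(236,108),f3(595,155),143),("plate end -x", f1(222,228),f3(575,220),143)]:
    P,e=tri(a,b); print(nm,"tri",P,"err %.1f"%e,"top@z",onz("top",a,z),"scene@z",onz("scene",b,z))
print("sC",onz("top",f2(128,395),96)); print("tcp px",proj("top",read_state()["tool_pos"]),proj("scene",read_state()["tool_pos"]))
E
```

```text
dict_keys(['camera_matrix', 'position', 'rotation'])
h1 tri [582.7 -35.3 141. ] err 0.2 top@z [582.4 -35.2 143. ] scene@z [584.9 -35.2 143. ]
h3 tri [ 569.2 -118.2  141.3] err 0.3 top@z [ 568.9 -117.9  143. ] scene@z [ 571.1 -117.9  143. ]
pad1 tri [586.3 -34.9  96.4] err 0.6 top@z [587.  -35.1  92. ] scene@z [582. -35.  92.]
pad3 tri [ 574.1 -118.6   96.9] err 2.0 top@z [ 574.8 -119.8   92. ] scene@z [ 569.1 -118.7   92. ]
t2 tri [576.6 -77.  186.2] err 0.4 top@z [577.  -77.2 184. ] scene@z [574.  -77.2 184. ]
t4 tri [ 563.7 -158.2  185.2] err 0.3 top@z [ 563.9 -158.5  184. ] scene@z [ 562.3 -158.5  184. ]
t5 tri [ 560.1 -200.   181.4] err 1.2 top@z [ 559.7 -199.1  184. ] scene@z [ 563.2 -199.6  184. ]
sA tri [537.1 328.3  96.1] err 2.5 top@z [536.9 327.   96. ] scene@z [536.7 329.7  96. ]
sB tri [481.8 336.8  97.2] err 1.5 top@z [481.8 336.3  96. ] scene@z [480.2 338.1  96. ]
plateend+x tri [607.6  -4.8 183.8] err 13.5 top@z [614.7 -10.3 143. ] scene@z [561.7  -0.2 143. ]
plate end -x tri [564.5  -5.9 100.6] err 6.4 top@z [559.2  -4.3 143. ] scene@z [608.8  -6.5 143. ]
sC [426.3 343.9  96. ]
tcp px [449.5 334.4] [109.4  92.5]
```

```bash
python3 - <<'E'
from h import *
import cv2
np.set_printoptions(precision=1,suppress=True)
t=cv2.imread("pics/top0.png"); g=cv2.cvtColor(t,6)
m=(g>165).astype(np.uint8); m[:,:190]=0;m[:125]=0;m[250:]=0;m[:,335:]=0
c=max(cv2.findContours(m,0,2)[0],key=cv2.contourArea)
h=cv2.convexHull(c); q=cv2.approxPolyDP(h,6,True)[:,0]
print(q.tolist())
W=np.array([onz("top",p,85) for p in q]);print(W)
for i in range(len(W)):
    d=W[(i+1)%len(W)]-W[i];print(np.linalg.norm(d),np.arctan2(d[1],d[0]))
# row fit
pts=np.array([[582.5,-35.3],[576.8,-77.1],[569,-118],[563.8,-158.5],[560.,-199.5]])
i=np.arange(5); A=[]
s=np.polyfit(i,pts,1);print(s, np.hypot(*s[0]), "yaw",np.arctan2(-s[0][0],-s[0][1])*-1)
# holes/pads black in top
for nm,x0,x1 in (("h1",242,256),("h3",271,286)):
    k=(g[170:195,x0:x1]<150).astype(np.uint8); M=cv2.moments(k,True); print(nm,M['m00'],onz("top",(M['m10']/M['m00']+x0,M['m01']/M['m00']+170),143))
E
```

```text
[[221, 131], [324, 146], [314, 239], [206, 223]]
[[ 731.4   44.4   85. ]
 [ 688.3 -254.2   85. ]
 [ 420.5 -222.5   85. ]
 [ 464.4   83.9   85. ]]
301.7153583345637 -1.714134524143332
269.70271855132626 3.0237626603514514
309.51751578871847 1.4285149346255095
269.94365775067905 -0.14675780150739492
[[ -5.8 -41. ]
 [582.  -35.7]] 41.38840900542084 yaw -0.1405986202897773
h1 164.0 [569.5 -35.7 143. ]
h3 108.0 [ 566.8 -117.1  143. ]
```

```bash
cat >> h.py <<'E'
def rel(P,yaw=None):
    s=read_state(); M=R.from_euler("xyz",s["ee_rot"])
    d=M.inv().apply(np.asarray(P,float)-s["tool_pos"])
    Rt=R.from_euler("xyz",[np.pi,0,yaw if yaw is not None else -0.141])
    print("t",round(s["clock"],2),"tcp",np.round(s["tool_pos"],1),"rpy",np.round(s["ee_rot"],3),"F",np.round(s["contact_force"],1),"w",round(s["width"],1))
    print("rel",np.round(d,1),np.round((M.inv()*Rt).as_rotvec(),3))
E
python3 -c "
from h import *
rel((380,-150,300)); rel((537,328,300))
for P in [(593.9,47.7,161),(591.8,33.3,137),(586.7,-2.8,143),(582.2,-34.5,143),(570.4,-117.7,143)]: print(P,proj('top',P),proj('scene',P))"
```

```text
t 0.1 tcp [ 182.8 -544.6  204.7] rpy [-3.141e+00  2.000e-03 -1.247e+00] F [-0.5  0.3 -0. ] w 93.8
rel [-311.5 -312.5  -94.7] [-1.000e-03  1.000e-03 -1.106e+00]
t 0.1 tcp [ 182.8 -544.6  204.7] rpy [-3.141e+00  2.000e-03 -1.247e+00] F [-0.5  0.3 -0. ] w 93.8
rel [-714.7 -613.4  -94. ] [-1.000e-03  1.000e-03 -1.106e+00]
(593.9, 47.7, 161) [217.24648181 174.00879588] [288.06834537 200.34491257]
(591.8, 33.3, 137) [223.12743907 176.0607518 ] [281.52544275 206.656343  ]
(586.7, -2.8, 143) [236.11630502 177.6443181 ] [266.82460379 202.40220996]
(582.2, -34.5, 143) [247.65645428 179.31732841] [253.99789959 200.27600167]
(570.4, -117.7, 143) [277.99252745 183.7113583 ] [221.13921909 194.83219298]
```

```bash
python3 - <<'E'
import cv2
from h import *
t=cv2.imread("pics/top0.png"); s=cv2.imread("pics/scene0.png")
ax=lambda:None
u=np.array([np.sin(.141),np.cos(.141),0]);v=np.array([np.cos(.141),-np.sin(.141),0])
h1=np.array([582.2,-34.5,0])
def pt(y,x,z): return h1+u*y+v*x+[0,0,z]
segs=[(pt(78,-28,157),pt(78,28,157),(255,0,0)),(pt(83,-35,161),pt(83,35,161),(0,0,255)),(pt(32,-28,143),pt(32,28,143),(0,255,0)),(pt(64.5,-11,137),pt(64.5,11,137),(0,255,255)),(pt(72.5,-11,137),pt(72.5,11,137),(0,255,255))]
for n,im,x0,y0,w,h,k in(("top",t,200,155,65,50,12),("scene",s,235,180,70,50,11)):
    big=cv2.resize(im[y0:y0+h,x0:x0+w],None,fx=k,fy=k,interpolation=cv2.INTER_CUBIC); raw=big.copy()
    for a,b,c in segs:
        A,B=[tuple(int(q) for q in ((proj(n,P)-[x0,y0]+.5)*k)) for P in(a,b)]
        cv2.line(big,A,B,c,1)
    cv2.imwrite(f"pics/d_{n}.png",big);cv2.imwrite(f"pics/draw_{n}.png",raw)
E
```

```text
(no output)
```

View pics/d_top.png

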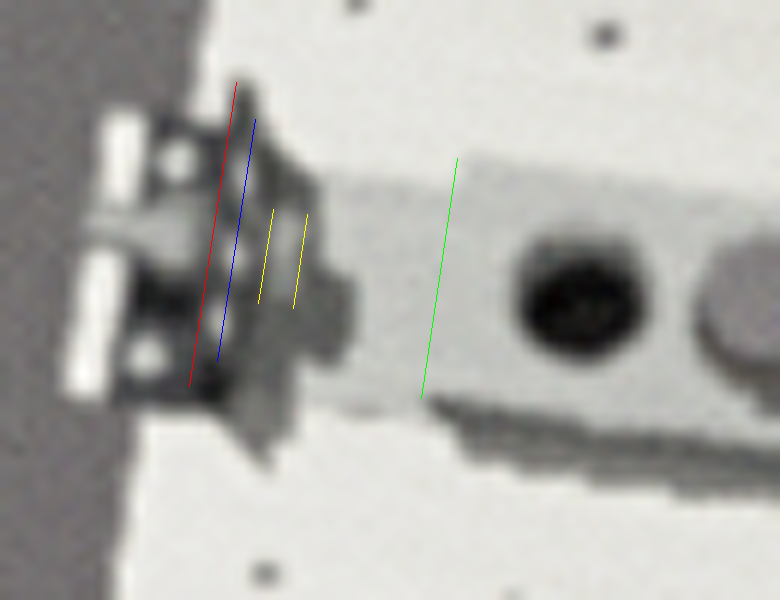

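View pics/d_scene.png

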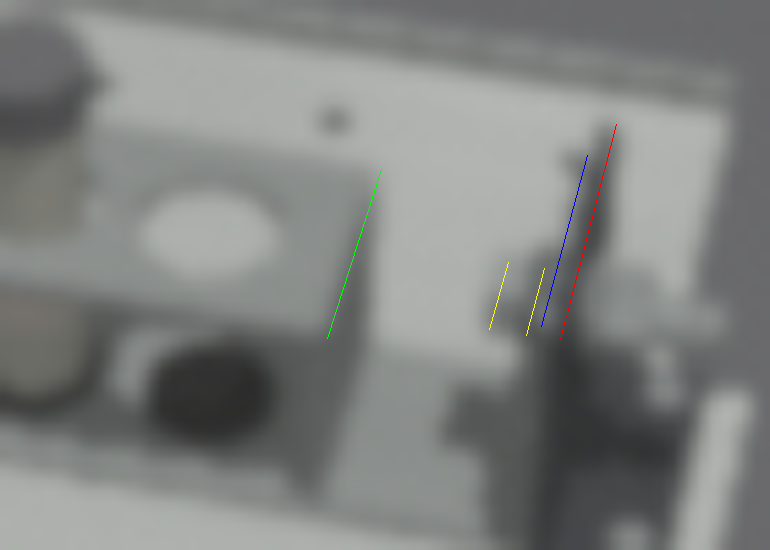

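```bash
python3 -m jog '[[-312,-312,-95,0,0,-1.1],[-312,-312,-95,0,0,-1.1],[-312,-312,-95,0,0,-1.1],[-312,-312,-95,0,0,-1.1],[-312,-312,-95,0,0,-1.1]]' 50; python3 -c "
from h import *
rel((537,327,300)); rel((380,-150,300))"
```

```text
clock: 0.6
tool_pos: [292.1, -324.3, 258.1]
ee_rot: [-3.141, 0.0, -0.492]
contact_force: [1.0, -0.6, 0.3]
width: 57.3
t 0.6 tcp [ 292.1 -324.3  258.1] rpy [-3.141  0.    -0.492] F [ 1.  -0.6  0.3] w 57.3
rel [ -91.6 -689.8  -41.5] [-0.001  0.    -0.351]
t 0.6 tcp [ 292.1 -324.3  258.1] rpy [-3.141  0.    -0.492] F [ 1.  -0.6  0.3] w 57.3
rel [  -4.8 -195.2  -41.8] [-0.001  0.    -0.351]
```

```bash
python3 -m jog '[[-92,-690,-42,0,0,-0.35],[-92,-690,-42,0,0,-0.35],[-92,-690,-42,0,0,-0.35],[-92,-690,-42,0,0,-0.35],[-92,-690,-42,0,0,-0.35]]'; python3 -c "
from h import *
rel((537,327,250))"
```

```text
clock: 1.1
tool_pos: [380.7, -91.2, 273.2]
ee_rot: [3.141, -0.0, -0.147]
contact_force: [0.9, -0.8, 0.1]
width: 49.8
t 1.1 tcp [380.7 -91.2 273.2] rpy [ 3.141 -0.    -0.147] F [ 0.9 -0.8  0.1] w 49.8
rel [  93.1 -436.6   23.1] [ 0.    -0.    -0.006]
```

```bash
python3 -m jog '[[93,-437,23,0,0,-0.006],[93,-437,23,0,0,-0.006],[93,-437,23,0,0,-0.006],[93,-437,23,0,0,-0.006],[93,-437,23,0,0,-0.006]]';python3 -m jog '[[45,-210,23,0,0,0],[45,-210,23,0,0,0],[45,-210,23,0,0,0],[45,-210,23,0,0,0],[45,-210,23,0,0,0]]'; python3 -c "
from h import *
rel((537,327,140))"
```

```text
clock: 1.6
tool_pos: [467.9, 142.9, 259.9]
ee_rot: [3.141, 0.0, -0.14]
contact_force: [0.8, -1.0, 0.2]
width: 50.0
clock: 2.1
tool_pos: [542.4, 346.6, 235.0]
ee_rot: [-3.141, 0.002, -0.138]
contact_force: [-0.0, -0.0, -0.3]
width: 49.8
t 2.1 tcp [542.4 346.6 235. ] rpy [-3.141e+00  2.000e-03 -1.380e-01] F [-0.  -0.  -0.3] w 49.8
rel [-2.4 20.2 94.9] [-0.     0.002  0.003]
```

Now go to just above the first spare (near cap clearance) and look.

```bash
python3 -m jog '[[-2.5,20,45,0,0.002,0],[-2.5,20,95,0,0.002,0],[-2.5,20,95,0,0.002,0],[-2.5,20,95,0,0.002,0]]'; python3 - <<'E'
from h import *
import cv2
rel((537,327,70))
for n in("scene","top"):
    im=capture(n)[:,:,::-1]; u,v=proj(n,read_state()["tool_pos"]).astype(int); print(proj(n,read_state()["tool_pos"]))
    c=im[v-40:v+50,u-50:u+50] if n=="scene" else im[v-40:v+60,u-50:u+50]
    cv2.imwrite(f"pics/e_{n}.png",cv2.resize(c,None,fx=5.5,fy=5.5,interpolation=3)); cv2.imwrite(f"pics/e1_{n}.png",im)
E
```

```text
clock: 2.5
tool_pos: [536.6, 322.4, 142.4]
ee_rot: [3.141, -0.001, -0.142]
contact_force: [1.0, 0.5, 0.0]
width: 49.8
t 2.5 tcp [536.6 322.4 142.4] rpy [ 3.141e+00 -1.000e-03 -1.420e-01] F [1.  0.5 0. ] w 49.8
rel [-0.3 -4.7 72.4] [ 0.001 -0.001 -0.001]
[401.66035168 197.49445745]
[116.38911602 194.45184584]
```

View pics/e_scene.png

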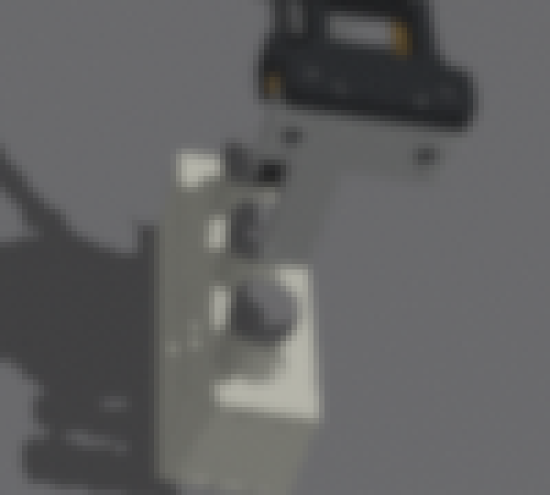

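View pics/e_top.png

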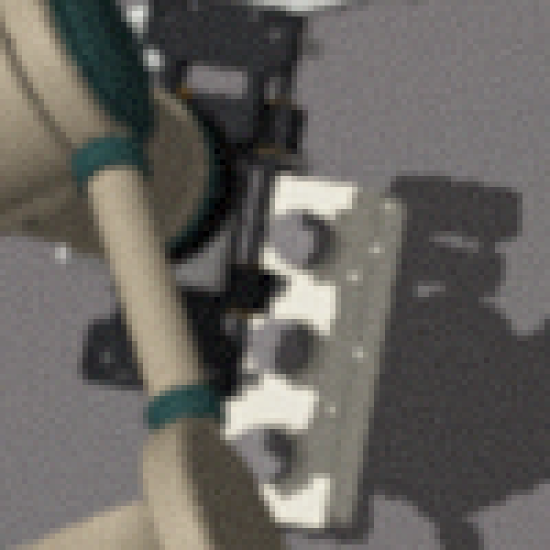

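```bash
python3 -m jog '[[0,-2.5,2,0,0,0],[0,-2.5,20,0,0,0],[0,-2.5,45,0,0,0],[0,-2.5,70,0,0,0],[0,-2.5,70,0,0,0]]'; python3 -c "
from h import *
rel((537,327,70))"
```

```text
clock: 3.1
tool_pos: [535.9, 324.9, 70.8]
ee_rot: [3.139, 0.001, -0.141]
contact_force: [-0.3, -0.7, 0.3]
width: 49.8
t 3.1 tcp [535.9 324.9  70.8] rpy [ 3.139e+00  1.000e-03 -1.410e-01] F [-0.3 -0.7  0.3] w 49.8
rel [ 0.8 -2.3  0.8] [ 0.002  0.001 -0.   ]
```

```bash
python3 -m jog '[[1,-3,1,0,0,0],[1,-3,1,0,0,0],[1,-3,1,0,0,0]]'; python3 -m jog '[[0,0,0,0,0,0],[0,0,0,0,0,0],[0,0,0,0,0,0],[0,0,0,0,0,0],[0,0,0,0,0,0]]' 20 20;  python3 -c "
from h import *
rel((537,328,70))"
```

```text
clock: 3.4
tool_pos: [539.9, 328.9, 73.1]
ee_rot: [-3.14, -0.005, -0.141]
contact_force: [-0.7, 1.0, 0.8]
width: 49.6
clock: 3.9
tool_pos: [538.7, 328.3, 71.5]
ee_rot: [-3.141, -0.002, -0.141]
contact_force: [-1.0, -0.0, 2.3]
width: 29.2
t 3.9 tcp [538.7 328.3  71.5] rpy [-3.141e+00 -2.000e-03 -1.410e-01] F [-1.  -0.   2.3] w 29.2
rel [-1.7  0.5  1.5] [-0.    -0.002 -0.   ]
```

```bash
python3 -m jog '[[0,0,-8,0,0,0],[0,0,-30,0,0,0],[0,0,-70,0,0,0],[0,0,-110,0,0,0],[0,0,-150,0,0,0]]'; python3 -m jog '[[0,0,-50,0,0,0],[0,0,-65,0,0,0],[0,0,-65,0,0,0],[0,0,-65,0,0,0]]';  python3 - <<'E'
from h import *
import cv2
rel((582,-35.8,285))
for n in("scene","top"):
    im=capture(n)[:,:,::-1]; u,v=proj(n,read_state()["tool_pos"]).astype(int); print(proj(n,read_state()["tool_pos"]))
    c=im[v-40:v+60,u-60:u+60]
    cv2.imwrite(f"pics/f_{n}.png",cv2.resize(c,None,fx=5,fy=5,interpolation=3)); cv2.imwrite(f"pics/f1_{n}.png",im)
E
```

```text
clock: 4.4
tool_pos: [538.0, 328.1, 223.0]
ee_rot: [3.141, -0.002, -0.141]
contact_force: [0.9, 0.5, -1.1]
width: 29.5
clock: 4.8
tool_pos: [537.7, 328.0, 285.6]
ee_rot: [3.141, -0.001, -0.141]
contact_force: [0.1, -0.3, -1.5]
width: 29.2
t 4.8 tcp [537.7 328.  285.6] rpy [ 3.141e+00 -1.000e-03 -1.410e-01] F [ 0.1 -0.3 -1.5] w 29.2
rel [ 95.  354.    0.9] [ 0.001 -0.001 -0.   ]
[420.34619054 150.10367132]
[ 97.70143452 189.21071677]
```

View pics/f_scene.png

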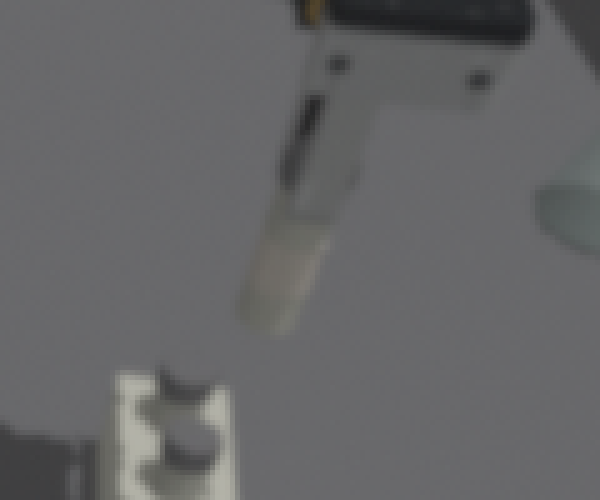

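View pics/f_top.png

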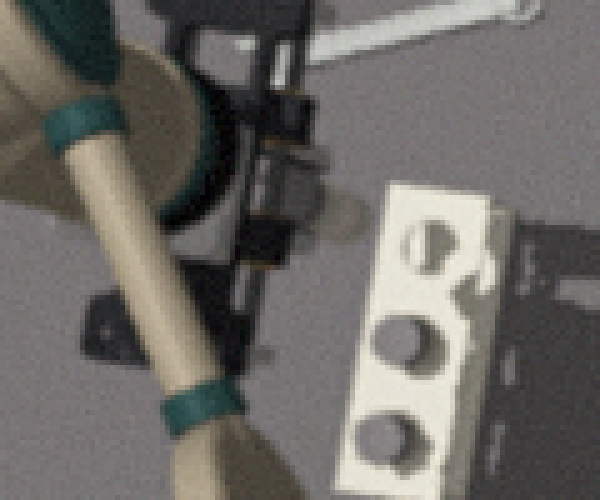

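```bash
python3 - <<'E'
from h import *
p=np.array([537.7,328,285.6])
for dz in (-65,-20): print(proj("scene",p+[0,0,dz]),(proj("scene",p+[0,0,dz])-[360,110]+.5)*5,(proj("scene",p+[0,5,dz])-proj("scene",p+[0,0,dz]))*5,(proj("scene",p+[5,0,dz])-proj("scene",p+[0,0,dz]))*5)
E
```

```text
[412.37557645 173.02023102] [264.37788224 317.6011551 ] [11.21047325  0.65419844] [2.31044756 6.76885851]
[417.99430787 157.19823423] [292.47153937 238.49117117] [11.62386013  0.63475041] [2.51706851 6.66041995]
```

```bash
python3 -m jog '[[24,88,0,0,0,0],[48,177,0,0,0,0],[72,265,0,0,0,0],[95,354,0,0,0,0],[95,354,0,0,0,0]]'; python3 -c "
from h import *
rel((582.5,-35.5,285))"
```

```text
clock: 5.4
tool_pos: [567.7, 78.3, 284.3]
ee_rot: [3.141, 0.002, -0.141]
contact_force: [0.8, -0.6, 0.2]
width: 29.5
t 5.4 tcp [567.7  78.3 284.3] rpy [ 3.141e+00  2.000e-03 -1.410e-01] F [ 0.8 -0.6  0.2] w 29.5
rel [ 30.6 110.6  -0.6] [0.001 0.002 0.   ]
```

```bash
python3 -m jog '[[30.5,110,0,0,0,0],[30.5,110,0,0,0,0],[30.5,110,0,0,0,0],[30.5,110,0,0,0,0],[30.5,110,0,0,0,0]]'; python3 -c "
from h import *
rel((582.5,-35.5,215))"
```

```text
clock: 5.9
tool_pos: [582.8, -32.0, 285.3]
ee_rot: [-3.14, 0.001, -0.141]
contact_force: [-0.2, -0.2, -0.7]
width: 29.5
t 5.9 tcp [582.8 -32.  285.3] rpy [-3.14e+00  1.00e-03 -1.41e-01] F [-0.2 -0.2 -0.7] w 29.5
rel [ 0.2  3.6 70.3] [-0.001  0.001 -0.   ]
```

```bash
python3 -m jog '[[0,2,35,0,0,0],[0,2,70,0,0,0],[0,2,70,0,0,0],[0,2,70,0,0,0]]';  python3 - <<'E'
from h import *
import cv2
rel((582.5,-35.5,215))
for n in("scene","top"):
    im=capture(n)[:,:,::-1]; u,v=proj(n,read_state()["tool_pos"]).astype(int); p=read_state()["tool_pos"];x0,y0=u-60,v-35;print(p)
    for P in (p+[0,0,-65],[582.5,-35.5,143]): print(n,(proj(n,P)-[x0,y0]+.5)*6)
    c=im[y0:y0+90,x0:x0+120]
    cv2.imwrite(f"pics/g_{n}.png",cv2.resize(c,None,fx=6,fy=6,interpolation=3))
E
```

```text
clock: 6.3
tool_pos: [583.0, -33.2, 216.7]
ee_rot: [-3.141, -0.001, -0.139]
contact_force: [0.1, -0.5, 0.1]
width: 29.5
t 6.3 tcp [583.  -33.2 216.7] rpy [-3.141e+00 -1.000e-03 -1.390e-01] F [ 0.1 -0.5  0.1] w 29.5
rel [-0.2  2.3  1.7] [-0.001 -0.001  0.002]
[583.93456107 -33.70033947 217.84475652]
scene [364.53218671 343.75715047]
scene [360.46883425 358.98941667]
[584.35459166 -34.05859246 218.34554188]
top [365.73441096 237.10661216]
top [369.12915934 244.26279931]
```

View pics/g_scene.png

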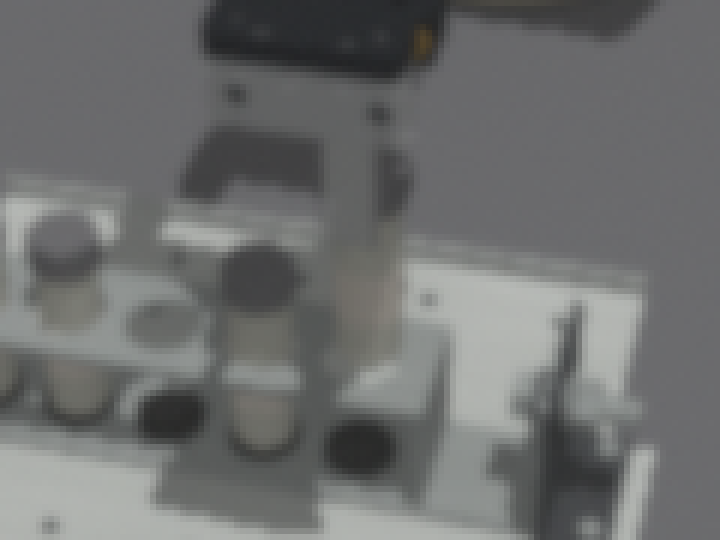

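View pics/g_top.png

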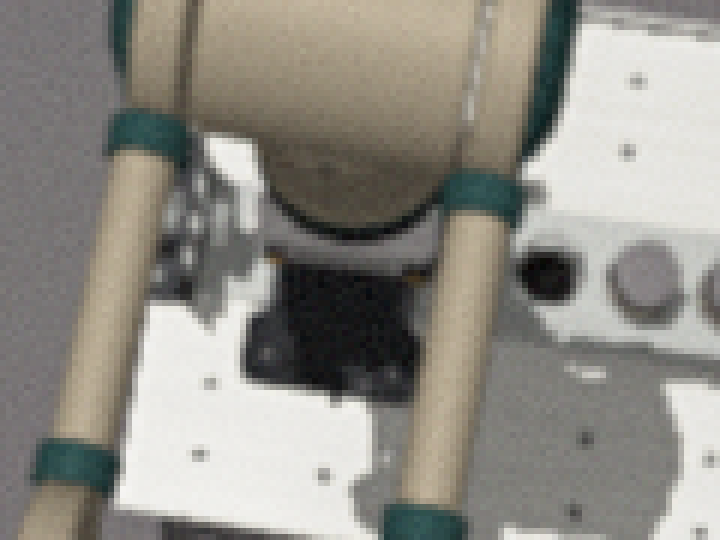

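```bash
python3 -m jog '[[-0.7,1.7,0,0,0,0],[-0.7,1.7,12,0,0,0],[-0.7,1.7,24,0,0,0],[-0.7,1.7,36,0,0,0],[-0.7,1.7,48,0,0,0]]';  python3 -c "
from h import *
rel((582.5,-35.5,160))"
```

```text
clock: 6.9
tool_pos: [581.9, -36.7, 166.9]
ee_rot: [-3.142, -0.001, -0.141]
contact_force: [-0.1, 0.1, -0.3]
width: 29.8
t 6.9 tcp [581.9 -36.7 166.9] rpy [-3.142e+00 -1.000e-03 -1.410e-01] F [-0.1  0.1 -0.3] w 29.8
rel [ 0.4 -1.3  6.9] [-0.    -0.001 -0.   ]
```

No contact forces inside the hole. Lower to the pad.

```bash
python3 -m jog '[[0,-0.5,3,0,0,0],[0,-0.5,5,0,0,0],[0,-0.5,6,0,0,0],[0,-0.5,7,0,0,0],[0,-0.5,7,0,0,0]]';  python3 -m jog '[[0,0,0.8,0,0,0],[0,0,0.8,0,0,0]]'; python3 -c "
from h import *
rel((582.5,-35.5,160))"
```

```text
clock: 7.4
tool_pos: [582.7, -36.2, 161.8]
ee_rot: [3.141, -0.003, -0.141]
contact_force: [-0.4, -0.3, -1.0]
width: 29.3
clock: 7.6
tool_pos: [582.6, -36.2, 160.8]
ee_rot: [3.141, -0.002, -0.141]
contact_force: [-0.5, -0.0, 0.5]
width: 29.8
t 7.6 tcp [582.6 -36.2 160.8] rpy [ 3.141e+00 -2.000e-03 -1.410e-01] F [-0.5 -0.   0.5] w 29.8
rel [-0.2 -0.7  0.8] [ 0.    -0.002 -0.   ]
```

```bash
python3 -m jog '[[0,0,0.7,0,0,0],[0,0,1.4,0,0,0],[0,0,1.4,0,0,0]]';python3 -m jog '[[0,0,0.7,0,0,0],[0,0,1.4,0,0,0],[0,0,1.4,0,0,0]]';
```

```text
clock: 7.9
tool_pos: [582.4, -36.2, 159.2]
ee_rot: [3.142, -0.002, -0.141]
contact_force: [0.2, 0.5, -0.1]
width: 29.5
clock: 8.2
tool_pos: [582.6, -36.1, 159.0]
ee_rot: [3.142, -0.003, -0.141]
contact_force: [-0.4, 0.2, 5.9]
width: 29.5
```

```bash
python3 -m jog '[[0,0,-0.5,0,0,0],[0,0,-0.5,0,0,0],[0,0,-0.5,0,0,0],[0,0,-0.5,0,0,0]]' 46; python3 -m jog '[[0,0,-15,0,0,0],[0,0,-40,0,0,0],[0,0,-80,0,0,0],[0,0,-120,0,0,0],[0,0,-120,0,0,0]]'; python3 -c "
from h import *
rel((482,336.5,240))"
```

```text
clock: 8.6
tool_pos: [582.4, -36.2, 158.1]
ee_rot: [3.141, -0.002, -0.141]
contact_force: [-0.3, 0.3, 0.9]
width: 45.8
clock: 9.1
tool_pos: [585.4, -36.6, 284.4]
ee_rot: [3.141, -0.014, -0.141]
contact_force: [0.2, 0.6, 0.3]
width: 46.0
t 9.1 tcp [585.4 -36.6 284.4] rpy [ 3.141 -0.014 -0.141] F [0.2 0.6 0.3] w 46.0
rel [-155.3 -354.9   42.1] [ 0.    -0.014  0.   ]
```

```bash
python3 -m jog '[[-39,-89,0,0,-0.014,0],[-78,-178,0,0,-0.014,0],[-117,-266,20,0,-0.014,0],[-155,-355,42,0,-0.014,0],[-155,-355,42,0,-0.014,0]]'; python3 -c "
from h import *
rel((481.5,337,240))"
```

```text
clock: 9.6
tool_pos: [514.7, 204.9, 256.6]
ee_rot: [3.141, 0.013, -0.141]
contact_force: [1.4, 0.3, 0.1]
width: 46.0
t 9.6 tcp [514.7 204.9 256.6] rpy [ 3.141  0.013 -0.141] F [1.4 0.3 0.1] w 46.0
rel [ -51.2 -126.1   17.2] [ 0.     0.013 -0.   ]
```

```bash
python3 -m jog '[[-51,-126,17,0,0.0,0],[-51,-126,17,0,0,0],[-51,-126,17,0,0,0],[-51,-126,17,0,0,0],[-51,-126,17,0,0,0]]'; python3 - <<'E'
from h import *
import cv2
rel((481.5,337,140))
for n in("scene","top"):
    im=capture(n)[:,:,::-1];cv2.imwrite(f"pics/i0_{n}.png",im)
    c=im[165:265,150:310] if n=="scene" else im[140:220,195:335]
    cv2.imwrite(f"pics/i_{n}.png",cv2.resize(c,None,fx=5,fy=5,interpolation=3))
E
```

```text
clock: 10.1
tool_pos: [482.1, 335.4, 240.2]
ee_rot: [3.14, 0.013, -0.139]
contact_force: [-0.1, -1.0, -0.1]
width: 45.7
t 10.1 tcp [482.1 335.4 240.2] rpy [ 3.14   0.013 -0.139] F [-0.1 -1.  -0.1] w 45.7
rel [  0.5  -1.7 100.2] [0.002 0.013 0.002]
```

View pics/i_scene.png

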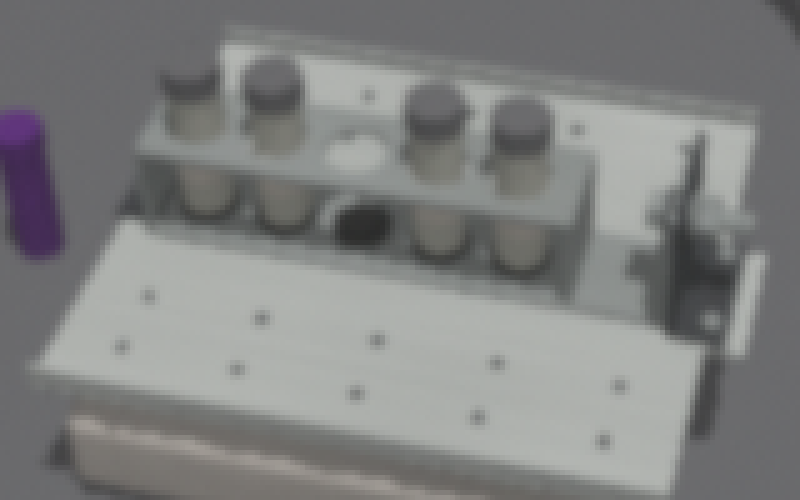

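View pics/i_top.png

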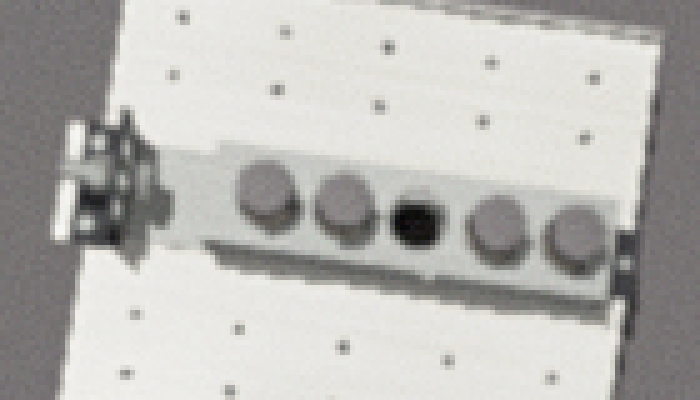

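```bash
python3 -m jog '[[0,-1.5,45,0,0.013,0],[0,-1.5,90,0,0.013,0],[0,-1.5,110,0,0.013,0],[0,-1.5,110,0,0.013,0],[0,-1.5,110,0,0.013,0]]'; python3 -c "
from h import *
rel((481.5,337,70))"
```

```text
clock: 10.7
tool_pos: [482.7, 336.0, 132.0]
ee_rot: [-3.141, -0.002, -0.143]
contact_force: [-0.4, -0.4, 0.0]
width: 46.2
t 10.7 tcp [482.7 336.  132. ] rpy [-3.141e+00 -2.000e-03 -1.430e-01] F [-0.4 -0.4  0. ] w 46.2
rel [-1.4 -0.8 62. ] [-0.    -0.002 -0.002]
```

```bash
python3 -m jog '[[-0.7,-0.8,15,0,0,0],[-0.7,-0.8,35,0,0,0],[-0.7,-0.8,55,0,0,0],[-0.7,-0.8,61,0,0,0],[-0.7,-0.8,61,0,0,0]]';python3 -m jog '[[0,0,0,0,0,0],[0,0,0,0,0,0],[0,0,0,0,0,0],[0,0,0,0,0,0],[0,0,0,0,0,0]]' 20 20; python3 -c "
from h import *
rel((481.5,337,70))"
```

```text
clock: 11.2
tool_pos: [481.9, 337.7, 71.1]
ee_rot: [-3.141, -0.002, -0.142]
contact_force: [0.2, 0.5, -0.1]
width: 46.4
clock: 11.7
tool_pos: [481.9, 338.3, 71.5]
ee_rot: [-3.14, -0.003, -0.141]
contact_force: [-0.6, 0.8, 5.8]
width: 29.7
t 11.7 tcp [481.9 338.3  71.5] rpy [-3.14e+00 -3.00e-03 -1.41e-01] F [-0.6  0.8  5.8] w 29.7
rel [-0.3  1.4  1.5] [-0.001 -0.003  0.   ]
```

```bash
python3 -m jog '[[0,0,-8,0,0,0],[0,0,-30,0,0,0],[0,0,-70,0,0,0],[0,0,-110,0,0,0],[0,0,-150,0,0,0]]'; python3 -m jog '[[0,0,-50,0,0,0],[0,0,-65,0,0,0],[0,0,-65,0,0,0],[0,0,-65,0,0,0]]';  python3 - <<'E'
from h import *
import cv2
rel((570,-118.5,285))
for n in("scene",):
    im=capture(n)[:,:,::-1]; p=read_state()["tool_pos"];u,v=proj(n,p).astype(int); x0,y0=u-50,v-35
    for dz in(-67,-40): print((proj(n,p+[0,0,dz])-[x0,y0]+.5)*7)
    c=im[y0:y0+80,x0:x0+100]
    cv2.imwrite(f"pics/k_{n}.png",cv2.resize(c,None,fx=7,fy=7,interpolation=3))
E
```

```text
clock: 12.2
tool_pos: [480.3, 337.5, 221.6]
ee_rot: [3.141, -0.0, -0.141]
contact_force: [1.2, 0.7, -0.8]
width: 29.2
clock: 12.6
tool_pos: [480.2, 337.5, 284.4]
ee_rot: [3.141, 0.0, -0.141]
contact_force: [0.5, 0.6, -1.1]
width: 29.9
t 12.6 tcp [480.2 337.5 284.4] rpy [ 3.141  0.    -0.141] F [ 0.5  0.6 -1.1] w 29.9
rel [ 1.529e+02  4.389e+02 -2.000e-01] [0.001 0.    0.   ]
[303.10437358 414.90562   ]
[324.99207897 350.80099745]
```

View pics/k_scene.png

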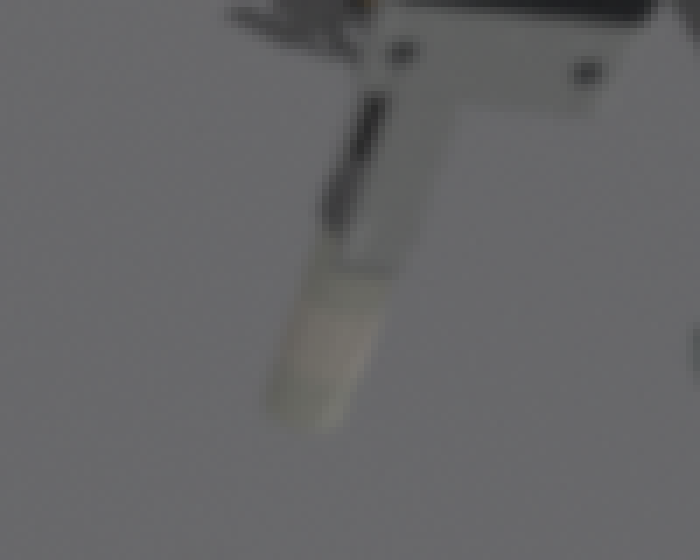

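```bash
python3 -m jog '[[153,439,-3,0,0,0],[153,439,-3,0,0,0],[153,439,-3,0,0,0],[153,439,-3,0,0,0],[153,439,-3,0,0,0]]'; python3 -c "
from h import *
rel((570,-118.5,287))"
```

```text
clock: 13.15
tool_pos: [528.0, 90.7, 284.6]
ee_rot: [3.141, 0.003, -0.141]
contact_force: [0.3, 0.0, -0.1]
width: 29.6
t 13.15 tcp [528.   90.7 284.6] rpy [ 3.141e+00  3.000e-03 -1.410e-01] F [ 0.3  0.  -0.1] w 29.6
rel [ 70.9 201.2  -2.5] [0.001 0.003 0.   ]
```

```bash
python3 -m jog '[[72,205,-2,0,0,0],[72,205,-2,0,0,0],[72,205,-2,0,0,0],[72,205,-2,0,0,0],[72,205,-2,0,0,0]]'; python3 -c "
from h import *
rel((570,-118.5,217))"
```

```text
clock: 13.65
tool_pos: [571.1, -125.0, 286.0]
ee_rot: [3.14, 0.003, -0.145]
contact_force: [-0.1, 0.1, -0.6]
width: 29.3
t 13.65 tcp [ 571.1 -125.   286. ] rpy [ 3.14e+00  3.00e-03 -1.45e-01] F [-0.1  0.1 -0.6] w 29.3
rel [-1.8 -6.3 69. ] [ 0.001  0.003 -0.004]
```

```bash
python3 -m jog '[[0,-4,0,0,0,0.004],[0,-4,0,0,0,0.004],[0,-4,35,0,0,0.004],[0,-4,55,0,0,0.004],[0,-4,55,0,0,0.004]]'; python3 -m jog '[[0,0,0,0,0,0],[0,0,0,0,0,0]]';python3 -c "
from h import *
rel((570,-118.5,217))"
```

```text
clock: 14.15
tool_pos: [569.7, -113.5, 230.9]
ee_rot: [-3.14, 0.006, -0.142]
contact_force: [-0.3, -0.4, -0.8]
width: 29.4
clock: 14.35
tool_pos: [573.0, -115.7, 235.6]
ee_rot: [3.141, -0.004, -0.144]
contact_force: [0.2, -0.8, -0.7]
width: 29.2
t 14.35 tcp [ 573.  -115.7  235.6] rpy [ 3.141 -0.004 -0.144] F [ 0.2 -0.8 -0.7] w 29.2
rel [-2.6  3.2 18.6] [ 0.    -0.004 -0.003]
```

```bash
python3 -m jog '[[-2,2,10,0,-0.004,0],[-2,2,18,0,-0.004,0],[-2,2,18,0,-0.004,0],[-2,2,18,0,-0.004,0],[-2,2,18,0,-0.004,0]]'; python3 - <<'E'
from h import *
import cv2
rel((570,-118.5,217))
for n in("scene",):
    im=capture(n)[:,:,::-1]; p=read_state()["tool_pos"];u,v=proj(n,p).astype(int); x0,y0=u-50,v-35
    print(p)
    for P in(p+[0,0,-67],[570,-118.5,143]): print((proj(n,P)-[x0,y0]+.5)*7)
    c=im[y0:y0+80,x0:x0+100]
    cv2.imwrite(f"pics/l_{n}.png",cv2.resize(c,None,fx=7,fy=7,interpolation=3))
E
```

```text
clock: 14.85
tool_pos: [570.1, -118.4, 216.2]
ee_rot: [3.142, 0.003, -0.145]
contact_force: [0.8, -0.4, 0.1]
width: 29.7
t 14.85 tcp [ 570.1 -118.4  216.2] rpy [ 3.142e+00  3.000e-03 -1.450e-01] F [ 0.8 -0.4  0.1] w 29.7
rel [-0.1  0.1 -0.8] [ 0.     0.003 -0.004]
[ 570.18935822 -118.42340472  216.28087099]
[365.52141348 401.5661056 ]
[366.43343171 414.42937991]
```

View pics/l_scene.png

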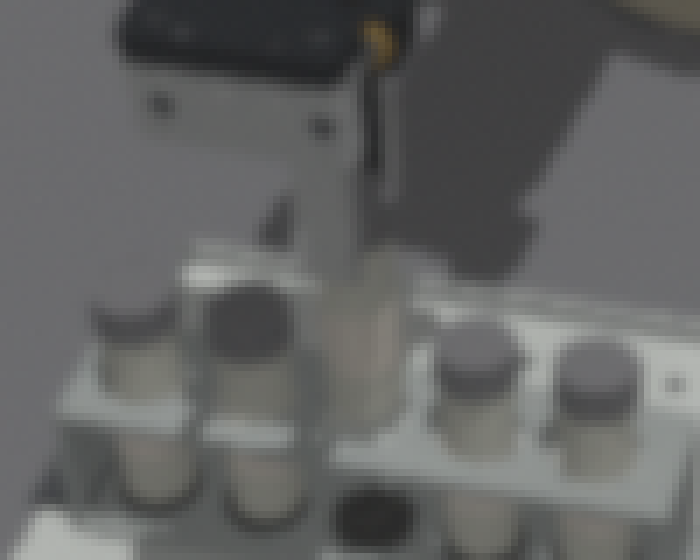

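```bash
python3 -m jog '[[0,0,10,0,0.002,0.003],[0,0,20,0,0.002,0.003],[0,0,30,0,0.002,0.003],[0,0,40,0,0.002,0.003],[0,0,48,0,0.002,0.003]]'; python3 -c "
from h import *
rel((570,-118.5,160))"
```

```text
clock: 15.4
tool_pos: [569.3, -118.1, 166.6]
ee_rot: [-3.141, 0.003, -0.148]
contact_force: [-1.2, 0.1, -0.4]
width: 29.5
t 15.4 tcp [ 569.3 -118.1  166.6] rpy [-3.141e+00  3.000e-03 -1.480e-01] F [-1.2  0.1 -0.4] w 29.5
rel [0.7 0.3 6.6] [-0.     0.003 -0.007]
```

```bash
python3 -m jog '[[0.4,0.3,3,0,0.002,-0.006],[0.4,0.3,5,0,0.002,-0.006],[0.4,0.3,6,0,0.002,-0.006],[0.4,0.3,7,0,0.002,-0.006],[0.4,0.3,7,0,0.002,-0.006]]';  python3 -m jog '[[0,0,0.7,0,0,0],[0,0,0.7,0,0,0]]'
```

```text
clock: 15.9
tool_pos: [570.4, -118.7, 161.3]
ee_rot: [3.141, -0.002, -0.142]
contact_force: [-0.0, 0.0, 0.3]
width: 29.3
clock: 16.1
tool_pos: [570.3, -118.6, 160.5]
ee_rot: [3.141, -0.001, -0.142]
contact_force: [-0.1, -0.2, -1.0]
width: 29.8
```

```bash
python3 -m jog '[[0,0,0.7,0,0,0],[0,0,1.4,0,0,0],[0,0,1.4,0,0,0]]';  python3 -m jog '[[0,0,0.7,0,0,0],[0,0,1,0,0,0],[0,0,1,0,0,0]]'
```

```text
clock: 16.4
tool_pos: [570.4, -118.7, 159.6]
ee_rot: [3.141, -0.002, -0.142]
contact_force: [-1.2, 0.0, 5.4]
width: 29.3
clock: 16.7
tool_pos: [570.4, -118.7, 159.5]
ee_rot: [3.141, -0.002, -0.142]
contact_force: [-2.1, 0.7, 8.6]
width: 29.4
```

```bash
python3 -m jog '[[0,0,-1,0,0,0],[0,0,-1,0,0,0],[0,0,-1,0,0,0],[0,0,-1,0,0,0]]' 46; python3 -m jog '[[0,0,-15,0,0,0],[0,0,-40,0,0,0],[0,0,-65,0,0,0],[0,0,-90,0,0,0],[0,0,-90,0,0,0]]'; python3 -c "
from h import *
rel((480,200,330))"
```

```text
clock: 17.1
tool_pos: [570.1, -118.5, 158.5]
ee_rot: [-3.142, -0.0, -0.142]
contact_force: [-0.5, 0.3, -0.2]
width: 45.9
clock: 17.6
tool_pos: [572.1, -119.2, 252.3]
ee_rot: [3.14, -0.008, -0.142]
contact_force: [-0.5, -0.5, -0.1]
width: 46.0
t 17.6 tcp [ 572.1 -119.2  252.3] rpy [ 3.14  -0.008 -0.142] F [-0.5 -0.5 -0.1] w 46.0
rel [-135.7 -302.9  -79.2] [ 0.001 -0.008 -0.001]
```

```bash
python3 -m jog '[[-136,-303,-50,0,-0.008,0],[-136,-303,-50,0,-0.008,0],[-136,-303,-50,0,-0.008,0],[-136,-303,-50,0,-0.008,0],[-136,-303,-50,0,-0.008,0]]'; python3 -m jog '[[-20,-80,0,0,0,0],[-20,-80,0,0,0,0],[-20,-80,0,0,0,0],[-20,-80,0,0,0,0]]' ; python3 - <<'E'
from h import *
import cv2
rel((591,26,280))
for n in("scene","top"):
    im=capture(n)[:,:,::-1];cv2.imwrite(f"pics/m0_{n}.png",im)
    c=im[165:265,150:310] if n=="scene" else im[140:220,195:335]
    cv2.imwrite(f"pics/m_{n}.png",cv2.resize(c,None,fx=5,fy=5,interpolation=3))
E
```

```text
clock: 18.1
tool_pos: [500.4, 120.6, 284.7]
ee_rot: [3.141, 0.009, -0.143]
contact_force: [0.7, 0.7, 0.6]
width: 45.8
clock: 18.5
tool_pos: [492.7, 201.2, 284.8]
ee_rot: [3.14, 0.009, -0.14]
contact_force: [-0.3, -0.7, -0.5]
width: 46.1
t 18.5 tcp [492.7 201.2 284.8] rpy [ 3.14   0.009 -0.14 ] F [-0.3 -0.7 -0.5] w 46.1
rel [121.9 159.7   4. ] [0.002 0.009 0.001]
```

View pics/m_scene.png

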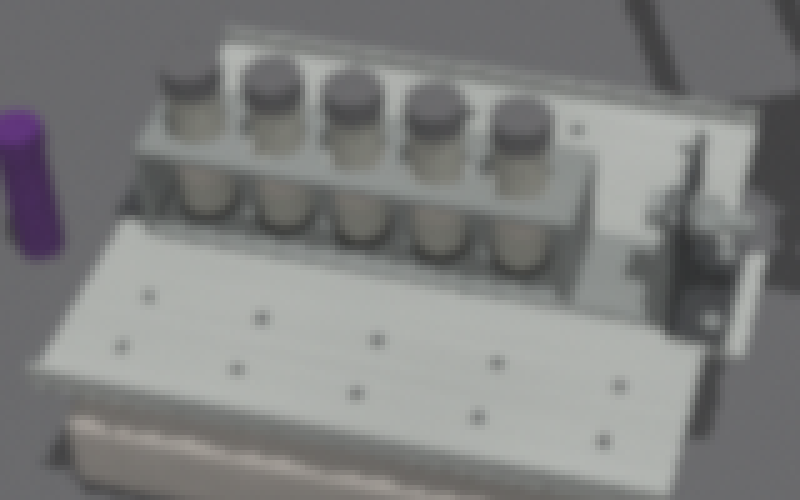

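View pics/m_top.png

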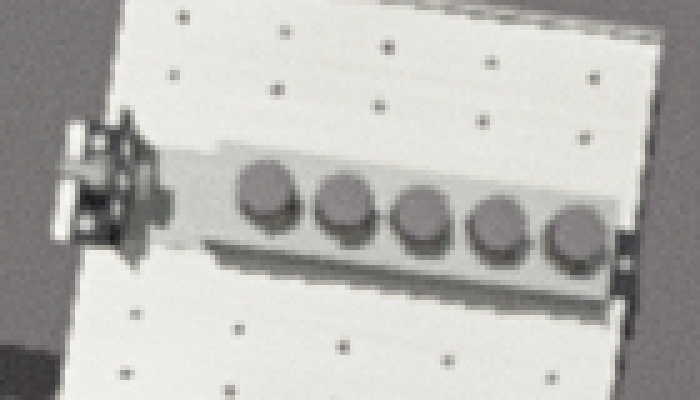

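```bash
python3 -m jog '[[31,40,0,0,0.009,0],[61,80,0,0,0.009,0],[92,120,10,0,0.009,0],[122,160,40,0,0.009,0],[122,160,60,0,0.009,0]]'; python3 -c "
from h import *
rel((591.2,26.1,200))"
```

```text
clock: 19.1
tool_pos: [593.3, 19.0, 224.3]
ee_rot: [3.139, -0.004, -0.149]
contact_force: [-0.9, 0.1, -0.9]
width: 45.9
t 19.1 tcp [593.3  19.  224.3] rpy [ 3.139 -0.004 -0.149] F [-0.9  0.1 -0.9] w 45.9
rel [-3.3 -6.8 24.2] [ 0.002 -0.004 -0.008]
```

```bash
python3 -m jog '[[-1,-3,10,0,0,-0.004],[-1,-3,24,0,0,-0.004],[-1,-3,24,0,0,-0.004],[-1,-3,24,0,0,-0.004]]'; python3 -c "
from h import *
rel((591.2,26.1,200))"
```

```text
clock: 19.5
tool_pos: [590.3, 28.9, 202.0]
ee_rot: [-3.141, -0.002, -0.138]
contact_force: [-0.3, 0.8, 0.2]
width: 46.0
t 19.5 tcp [590.3  28.9 202. ] rpy [-3.141e+00 -2.000e-03 -1.380e-01] F [-0.3  0.8  0.2] w 46.0
rel [1.3 2.6 2. ] [-0.    -0.002  0.003]
```

```bash
python3 -m jog '[[0.7,2.5,2,0,0,0],[0.7,2.5,10,0,0,0],[0.7,2.5,20,0,0,0],[0.7,2.5,20,0,0,0],[0.7,2.5,20,0,0,0]]'; python3 - <<'E'
from h import *
import cv2
rel((591.2,26.1,180))
for n in("scene","top"):
    im=capture(n)[:,:,::-1];p=read_state()["tool_pos"];u,v=proj(n,p).astype(int); x0,y0=u-55,v-35
    print(p)
    for P in(p,[593,41.4,157]): print((proj(n,P)-[x0,y0]+.5)*7)
    cv2.imwrite(f"pics/n_{n}.png",cv2.resize(im[y0:y0+80,x0:x0+105],None,fx=7,fy=7,interpolation=3))
E
```

```text
clock: 20.0
tool_pos: [590.5, 26.1, 180.8]
ee_rot: [3.141, -0.001, -0.138]
contact_force: [0.6, -0.0, 0.3]
width: 45.7
t 20.0 tcp [590.5  26.1 180.8] rpy [ 3.141e+00 -1.000e-03 -1.380e-01] F [ 0.6 -0.   0.3] w 45.7
rel [ 0.7 -0.1  0.8] [ 0.    -0.001  0.003]
[590.82793818  26.01503206 181.15918307]
[390.85422299 252.13285304]
[432.74800663 312.53892144]
[591.0224965   26.0127112  181.42949793]
[393.98924255 255.40132993]
[358.22745177 259.43827678]
```

View pics/n_scene.png

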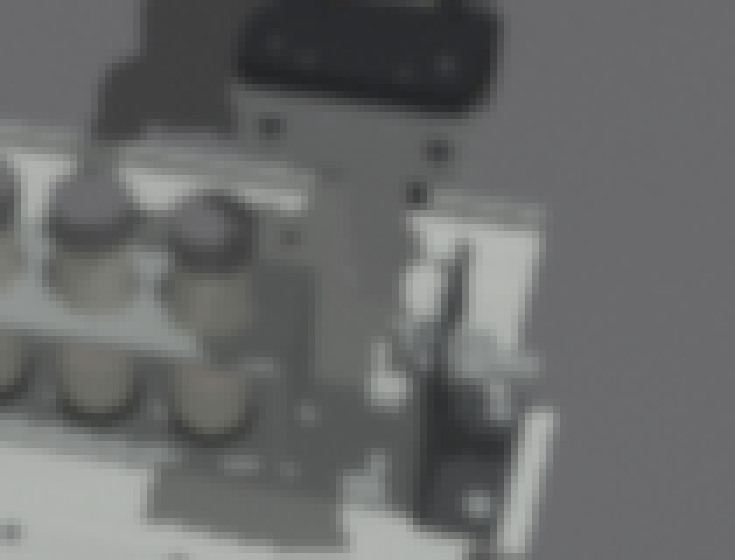

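View pics/n_top.png

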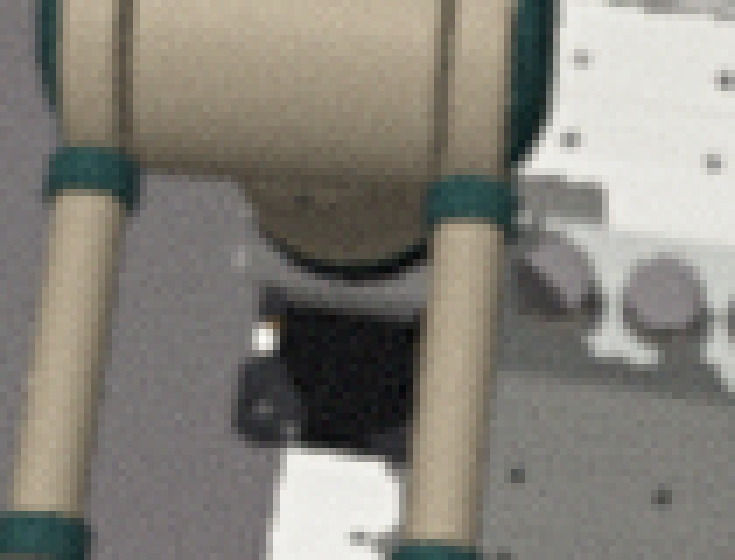

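```bash
python3 - <<'E'
from h import *
p=np.array([590.8,26.05,181.1]);a=-.139
v=np.array([np.cos(a),np.sin(a),0]);u=np.array([-np.sin(a),np.cos(a),0])
uu,vv=proj("scene",p).astype(int);o=np.array([uu-55,vv-35])
for y in(-8,8):
  for z in (0,40): print(y,z,np.round((proj("scene",p+v*35.4+u*y+[0,0,z])-o+.5)*7))
f=np.array([593,41.4,157]);
for x in(-28,28): print("flange top",np.round((proj("scene",f+v*x)-o+.5)*7), "brk", np.round((proj("scene",f+u*5+v*x*1.25+[0,0,4])-o+.5)*7))
E
```

```text
-8 0 [346. 318.]
-8 40 [351. 226.]
8 0 [395. 326.]
8 40 [401. 234.]
flange top [447. 259.] brk [465. 240.]
flange top [418. 368.] brk [430. 376.]
```

```bash
python3 - <<'E'
import cv2,numpy as np
im=cv2.imread("pics/n_scene.png")[180:480,220:480]
g=cv2.cvtColor(im,6); g=cv2.createCLAHE(4,(3,3)).apply(g)
b=cv2.resize(g,None,fx=2,fy=2); 
b=cv2.cvtColor(b,8)
for P in [(346,318),(351,226),(395,326),(401,234)]: cv2.circle(b,(int((P[0]-220)*2),int((P[1]-180)*2)),3,(0,0,255),-1)
cv2.imwrite("pics/n2.png",b)
E
```

```text
(no output)
```

View pics/n2.png

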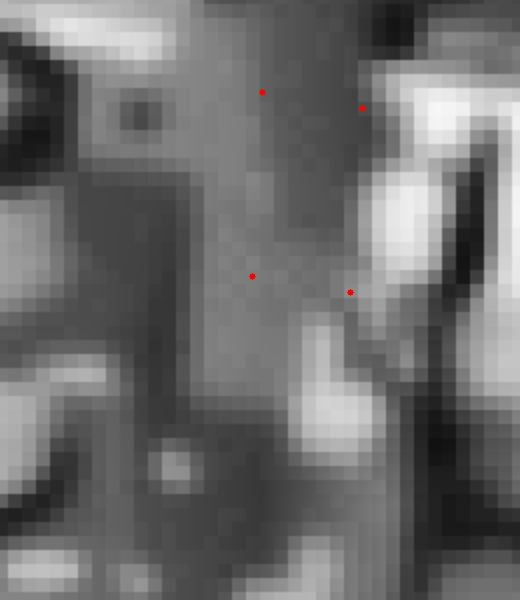

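```bash
python3 -m jog '[[0.3,0,8,0,0,0.003],[0.3,0,16,0,0,0.003],[0.3,0,24,0,0,0.003],[0.3,0,30,0,0,0.003],[0.3,0,30,0,0,0.003]]'; python3 -c "
from h import *
rel((591.2,26.1,119))"
```

```text
clock: 20.6
tool_pos: [590.4, 25.9, 149.9]
ee_rot: [3.141, 0.001, -0.141]
contact_force: [0.3, -0.4, 0.9]
width: 46.0
t 20.6 tcp [590.4  25.9 149.9] rpy [ 3.141e+00  1.000e-03 -1.410e-01] F [ 0.3 -0.4  0.9] w 46.0
rel [ 0.8 -0.3 30.9] [ 0.     0.001 -0.   ]
```

```bash
python3 -m jog '[[0.7,0,7,0,0,0],[0.7,0,15,0,0,0],[0.7,0,23,0,0,0],[0.7,0,31,0,0,0],[0.7,0,31,0,0,0]]'; python3 -c "
from h import *
rel((591.2,26.1,119))"
```

```text
clock: 21.1
tool_pos: [590.9, 25.9, 118.7]
ee_rot: [3.141, 0.001, -0.141]
contact_force: [0.7, -0.1, -0.3]
width: 45.8
t 21.1 tcp [590.9  25.9 118.7] rpy [ 3.141e+00  1.000e-03 -1.410e-01] F [ 0.7 -0.1 -0.3] w 45.8
rel [ 0.2 -0.3 -0.3] [ 0.     0.001 -0.   ]
```

```bash
python3 -m jog '[[0,0,0,0,0,0],[0,0,0,0,0,0],[0,0,0,0,0,0],[0,0,0,0,0,0],[0,0,0,0,0,0]]' 14 10; python3 -c "
from h import *
rel((591.2,26.1,119));print(read_state()['moment'])"
```

```text
clock: 21.6
tool_pos: [591.2, 25.9, 120.6]
ee_rot: [3.141, -0.001, -0.141]
contact_force: [-2.4, 0.2, 2.4]
width: 19.7
t 21.6 tcp [591.2  25.9 120.6] rpy [ 3.141e+00 -1.000e-03 -1.410e-01] F [-2.4  0.2  2.4] w 19.7
rel [-0.1 -0.2  1.6] [ 0.    -0.001 -0.   ]
[0.06031028 0.41198494 0.01594258]
```

```bash
python3 -m jog '[[0,0,0,0,0,0],[0,0,0,0,0,0],[0,0,0,0,0,0],[0,0,0,0,0,0],[0,0,0,0,0,0]]' 10 30; python3 -c "
from h import *
rel((591.2,26.1,119));print(read_state()['moment'])"
```

```text
clock: 22.1
tool_pos: [591.3, 25.9, 120.6]
ee_rot: [3.141, -0.001, -0.141]
contact_force: [-5.5, 1.0, 6.5]
width: 18.5
t 22.1 tcp [591.3  25.9 120.6] rpy [ 3.141e+00 -1.000e-03 -1.410e-01] F [-5.5  1.   6.5] w 18.5
rel [-0.1 -0.2  1.6] [ 0.    -0.001 -0.   ]
[0.10570832 0.72103125 0.05191631]
```

```bash
python3 -m jog '[[-0.3,0,-0.6,0,0,0],[-0.6,0,-1.2,0,0,0],[-0.6,0,-1.2,0,0,0],[-0.6,0,-1.2,0,0,0]]'; python3 -c "
from h import *
rel((591.2,26.1,119));print(read_state()['moment'])"
```

```text
clock: 22.5
tool_pos: [591.2, 25.9, 120.8]
ee_rot: [3.141, -0.001, -0.141]
contact_force: [-1.8, -0.4, -3.5]
width: 18.5
t 22.5 tcp [591.2  25.9 120.8] rpy [ 3.141e+00 -1.000e-03 -1.410e-01] F [-1.8 -0.4 -3.5] w 18.5
rel [-0.1 -0.2  1.8] [ 0.    -0.001 -0.   ]
[ 0.02052495  0.21734149 -0.00224945]
```

```bash
python3 -m jog '[[-0.2,0,0.4,0,0,0],[-0.2,0,0.4,0,0,0],[-0.2,0,0.4,0,0,0],[-0.2,0,0.4,0,0,0]]' 10 50;python3 -m jog '[[0,0,0,0,0,0],[0,0,0,0,0,0],[0,0,0,0,0,0]]'; python3 - <<'E'
from h import *
import cv2
rel((591.2,26.1,119));print(read_state()['moment'])
for n in("scene","top"):
    im=capture(n)[:,:,::-1];cv2.imwrite(f"pics/z0_{n}.png",im)
    cv2.imwrite(f"pics/z_{n}.png",cv2.resize(im[150:265,150:310],None,fx=5,fy=5,interpolation=3))
E
```

```text
clock: 22.9
tool_pos: [591.2, 25.9, 120.8]
ee_rot: [3.142, -0.002, -0.141]
contact_force: [-0.5, -0.2, -4.7]
width: 17.4
clock: 23.2
tool_pos: [591.2, 25.9, 120.8]
ee_rot: [3.141, -0.002, -0.141]
contact_force: [0.6, 0.9, -7.8]
width: 17.7
t 23.2 tcp [591.2  25.9 120.8] rpy [ 3.141e+00 -2.000e-03 -1.410e-01] F [ 0.6  0.9 -7.8] w 17.7
rel [-0.1 -0.2  1.8] [ 0.    -0.002 -0.   ]
[0.01253382 0.00319794 0.0135851 ]
```

View pics/z_scene.png

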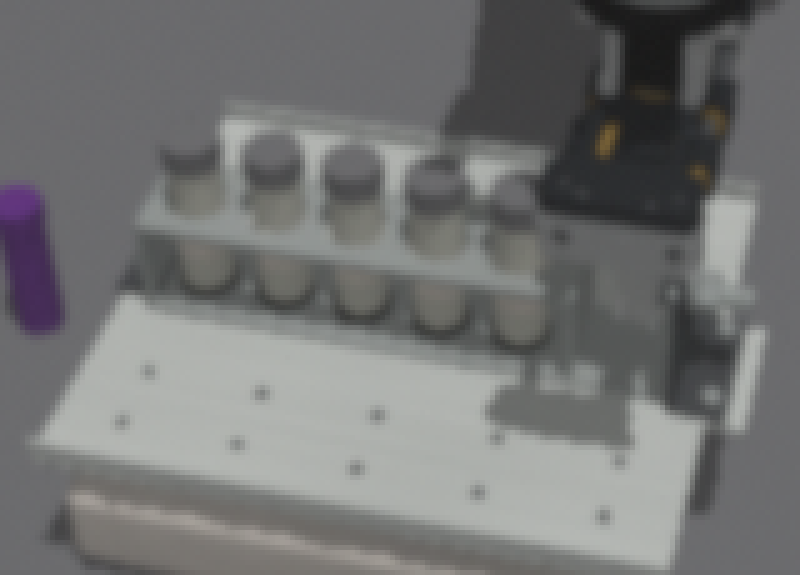

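View pics/z0_top.png

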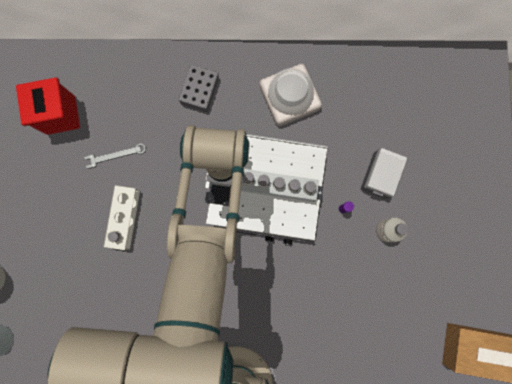

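```bash
python3 -m jog '[[0,0,0.5,0,0,0],[0,0,0.5,0,0,0],[0,0,0.5,0,0,0],[0,0,0.5,0,0,0]]' 38 20;python3 -m jog '[[0,-1.5,0,0,0,0],[0,-3,0,0,0,0],[0,-4,0,0,0,0],[0,-4,0,0,0,0],[0,-4,0,0,0,0]]'; python3 -m jog '[[0,-1,0,0,0,0],[0,-1.5,0,0,0,0],[0,-1.5,0,0,0,0]]'
```

```text
clock: 23.7
tool_pos: [591.9, 25.8, 121.5]
ee_rot: [3.142, -0.004, -0.141]
contact_force: [-0.4, -0.4, -0.2]
width: 38.0
clock: 24.2
tool_pos: [591.8, 29.9, 120.6]
ee_rot: [3.141, -0.002, -0.141]
contact_force: [-0.1, -0.6, 0.0]
width: 37.8
clock: 24.5
tool_pos: [592.0, 31.4, 120.6]
ee_rot: [3.142, -0.002, -0.141]
contact_force: [-0.5, 0.1, 0.1]
width: 38.0
```

```bash
python3 -m jog '[[0,-1,0,0,0,0],[0,-1,0,0,0,0],[0,-1,0,0,0,0]]';python3 -m jog '[[0,-1,0,0,0,0],[0,-1,0,0,0,0],[0,-1,0,0,0,0]]'
```

```text
clock: 24.8
tool_pos: [592.1, 32.4, 120.7]
ee_rot: [3.141, -0.002, -0.141]
contact_force: [0.6, 0.3, -0.5]
width: 38.3
clock: 25.1
tool_pos: [592.2, 32.8, 120.7]
ee_rot: [3.141, -0.002, -0.141]
contact_force: [-0.4, -2.5, -0.8]
width: 38.0
```

```bash
python3 -m jog '[[0,-1,0,0,0,0],[0,-1,0,0,0,0],[0,-1,0,0,0,0]]'
```

```text
clock: 25.4
tool_pos: [592.2, 32.8, 120.7]
ee_rot: [3.139, -0.002, -0.141]
contact_force: [-1.0, -5.0, 0.4]
width: 38.2
```

```bash
python3 -m jog '[[0,2,0,0,0,0],[0,4,0.5,0,0,0],[0,6,1.5,0,0,0],[0,8,2,0,0,0],[0,8,2,0,0,0]]'; python3 -m jog '[[0,0,0,0,0,0],[0,0,0,0,0,0],[0,0,0,0,0,0]]'
```

```text
clock: 25.9
tool_pos: [591.2, 26.4, 118.5]
ee_rot: [-3.141, -0.002, -0.141]
contact_force: [0.5, 0.0, 0.3]
width: 37.9
clock: 26.2
tool_pos: [591.3, 26.5, 118.7]
ee_rot: [3.142, -0.002, -0.141]
contact_force: [-0.1, -0.5, 0.6]
width: 38.2
```

```bash
python3 -m jog '[[0,0,0,0,0,0],[0,0,0,0,0,0],[0,0,0,0,0,0],[0,0,0,0,0,0],[0,0,0,0,0,0]]' 12 10; python3 -m jog '[[0,0,0,0,0,0],[0,0,0,0,0,0],[0,0,0,0,0,0]]' 12 45; python3 -m jog '[[0,0,0,0,0,0],[0,0,0,0,0,0],[0,0,0,0,0,0]]'; python3 -c "
from h import *
print(read_state()['moment'])"
```

```text
clock: 26.7
tool_pos: [591.3, 26.5, 118.6]
ee_rot: [3.142, -0.002, -0.141]
contact_force: [-0.7, -0.1, 0.3]
width: 19.8
clock: 27.0
tool_pos: [591.3, 26.4, 118.6]
ee_rot: [3.142, -0.002, -0.141]
contact_force: [1.1, -0.3, -1.3]
width: 18.0
clock: 27.3
tool_pos: [591.3, 26.4, 118.6]
ee_rot: [3.142, -0.002, -0.141]
contact_force: [-0.2, 0.7, -0.1]
width: 18.1
[-0.01474943 -0.08272685 -0.01045196]
```

```bash
python3 -m jog '[[0,0,0,0,0,0],[0,0,0,0,0,0],[0,0,0,0,0,0],[0,0,0,0,0,0]]' 12 55; python3 -c "
from h import *
s=read_state();print(s['moment'],s['contact_force'],s['width']);print(finish_job())"
```

```text
clock: 27.7
tool_pos: [591.3, 26.4, 118.6]
ee_rot: [-3.142, -0.002, -0.141]
contact_force: [-0.3, 0.6, 0.7]
width: 17.9
[ 0.02325851 -0.17942506 -0.03202448] [-0.28865654  0.58209248  0.7450643 ] 17.882779062980855
the job is handed in; nothing more can be done
None
```

The two empty places in the shaker's rack (first and third from the bracket) now hold spare tubes. The gripper is still holding the bolt's hex head across two flats at 55 N, and the job was handed in at 27.7 s.

- **Tubes:** I lowered each one until the force showed it resting on its pad, at a gripper height within 1 mm of the one worked out. Pictures afterwards showed all five caps upright, level and in line. The last tube in the bench rack, the purple look-alike and the things on the bench were not touched.
- **Bolt position:** I first gripped the head, then let go to check where the fingers were. A light touch on the flange (about 5 N) put the near edge of the fingers 7 mm away from it. I moved 0.5 mm closer and about 2 mm lower, then gripped again. The pads should overlap about 7 mm of the head's 8 mm and stay clear of the washers.
- **Final hold:** The side forces on the wrist are under 1 N.
- **Did not match exactly:** The finger opening read 19.8 mm at 10 N and 17.9 mm at 55 N, against 19 mm across flats. The caps (30 mm) also read slightly low at 20 N, so I took this as give in the fingers. I could not see the head in the pictures to confirm it. I did not test the final hold with a twist; a small shift during the first grip showed the fingers firmly held in place by the head.

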